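# Uncover the sample vials and hold the pipette over the open one

### The job

Take the clear guard off the vial block and hang it by its handle on the hook stand. Then draw the short pipette out of its stand, lift it above the bottle tops, carry it upright over the bottles and stop with its tip centred about one centimetre above the mouth of the vial that has no cap. Finish while still holding the pipette there, keeping it still; leave the bottles and the open vial standing where they are, and never touch that vial with the pipette.

Things in the scene. Friction and masses are not known exactly. Their poses are not given: they have to be found in the camera images.
- guard_tab (a point): centre of the grey grip tab at the top of the guard, 152 mm above the guard's lower edge. The tab is 14 mm thick along the guard's x, 32 mm wide along y, 40 mm tall, and rises from 8 mm above guard_bar (top of the bar). The guard (200 g) is a clear box, 88 x 88 x 64 mm, open below, that stands over the vial block; its roof is just above the caps, so lift it straight up at least 65 mm
- guard_bar (a point): underside of the middle of the guard's handle bar (steel, 8 mm round, lying along this point's y), 28 mm below the centre of the tab, 124 mm above the guard's lower edge; z up. Two rods 68 mm apart carry the bar: the opening between roof and bar is 60 mm high and 60 mm wide. The hook must come under this point
- hook_seat (a point): where the bar should hang: top of the hook stand's level arm, 195 mm above the table, 83 mm before the post. Axes of the fixed stand, z up. The arm (10 mm round) runs from the post along -x; its end bends up from 25 mm to 41 mm before this point and rises to 22 mm above it. The post (16 mm thick, 83 mm towards +x) ends 15 mm above this point
- pipette_grip (a point): where to grip the short pipette (70 g): axis of its grey body (23 mm diameter, 80 mm long), 50 mm above the body's lower end, 30 mm below its upper end; a button rises 12 mm more. Under it come a 12 mm nose, 30 mm long, and a slim white tip, 45 mm long, 3 mm wide at its end. z up along the pipette
- pipette_tip (a point): lower end of the pipette's tip, 125 mm below pipette_grip on the axis; z up along the pipette
- stand: fixed pipette stand: a square plate 64 mm wide on four posts, its top 101 mm above the table, base 90 mm wide; origin at the centre of its foot. The lowest 16 mm of the pipette's body sit in the plate's socket with little play; the tip ends 10 mm above the table, so the pipette is drawn straight up at least 95 mm to come clear
- vial_mouth (a point): centre of the open mouth (rim level, 51 mm above the table, 19 mm inner, 23 mm outer diameter) of the one vial without a cap; z up. It stands loosely in one of four pockets, 34 mm apart, of a fixed aluminium block (72 x 72 x 22 mm); three vials with flat caps, 7 mm taller, stand in the others. The guard covers them at the start
- vial_open: the same open amber glass vial, 45 mm tall; its origin is the centre of its foot
- bottle_a_top (a point): top of the cap of an amber bottle, 54 mm wide and 130 mm tall, one of three in a row between the pipette stand and the vial block (nearest the robot)
- bottle_b_top (a point): top of the cap of an amber bottle, 54 mm wide and 130 mm tall, one of three in a row between the pipette stand and the vial block (middle)
- bottle_c_top (a point): top of the cap of an amber bottle, 54 mm wide and 130 mm tall, one of three in a row between the pipette stand and the vial block (farthest)
Mind the look-alikes: they are no part of the job. Leave any yellow look-alike of the part that bears guard_tab alone.

How it is judged:
By the outcome, as a careful person would: the job done as asked, in the order asked, and still so for the second after the job is handed in, while the arm keeps its last pose, push and grip.
It also fails if it takes over 62 s, if anything falls off the work surface, if the arm or the gripper's body presses on something with over 40 N, if the wrist force passes 120 N, or if a joint passes its speed limit or range.

### The arm

A 6-joint arm with a two-finger parallel gripper is mounted at the origin on the work surface. World frame = base frame: x ahead of the robot, y to its left, z up, the work surface at z = 0. Lengths are in m, angles in rad, forces in N, time in s.
With the tool pointing down it reaches from about 0.3 to 0.875 m from the base axis. Payload 4.2 kg.
Tool frame: the origin (TCP) lies on the centre line of the jaws, within the pads' length; the fingertips stand 17 mm ahead of it and the grasp point (between the pads) lies 2 mm behind it; z points along the fingers, y is the line along which they close (so a half turn about z gives the same grasp; the last joint's range is limited). The gripper opens to 85 mm and grips with 20 to 120 N. Pads are 22 mm wide; open, the fingers measure 114 mm over their backs; the gripper's body (76 mm by 85 mm) begins 54 mm behind the grasp point. The pads swing forward as they close: fully open they stand 13 mm farther back than shut.
Start: joints at [1.312, 0.32, 1.565, -0, 1.257, -0.02], TCP at [0.136, 0.559, 0.248] pointing down, gripper open.
Joint ranges: [-3.11, 3.11], [-0.84, 2.01], [0.21, 2.61], [-1.34, 4.49], [0.05, 2.63], [-2.56, 2.56]. Speed limits (rad/s): [2.57, 2.57, 3.14, 3.14, 3.14, 3.14].

### API

Orientations are given as a 3x3 rotation matrix whose columns are the frame's x, y, z axes.
In Python, from station import readout, camera, camera_params, order gives the robot as it stands.
- The arm moves only by the shell command python3 -m pendant 'ROWS' [FORCE]. ROWS is JSON, a list of rows, each an object with "xyz": the shift along the tool's x, y, z in m, a list of three; "turn": the turn, a rotation vector about the tool's x, y, z in rad, a list of three; "fingers": the finger opening in m, from 0 to 0.0854. A call has exactly 8 rows; each row shifts and turns the commanded pose from where the row before left it, along the tool's axes as they then stand; what a row does not reach is not made up. A row lasts 1/8 s, in which the tool goes at most 62.5 mm and 10.7 degrees, less where a joint would pass 70% of its speed; a pose out of reach is approached as far as the arm can. A call with a gripper value outside its range is refused whole. The fingers move at their own pace and stop on an object; FORCE is the grip in N (left out, the last holds). Time passes only in rows, so rows that do not move let the fingers close, or fill a call up. It gives the time, the measured TCP pose, the force, the opening and the grip force at its end, in the units of the state.
- readout.observe(): the state, without advancing time (a new reading comes with each control period).
- camera(name): name is "scene" or "top" or "wrist"; returns (picture, depth): 480x640x3 uint8, red, green, blue; 480x640 float32, m along the optical axis (not along the pixel's ray), 0 where there is no reading.
- camera_params(name): a dict with "fovy" (degrees; the focal length in pixels is half the picture's height over the tangent of half this angle, whatever the lens; pixels are square), "cx", "cy" (the principal point, pixels), "T" (4x4, takes a point from camera to world coordinates); the wrist camera has in their place "hand_eye" (4x4, takes a point from camera to tool coordinates, whose origin is the TCP and whose axes are the flange's). Camera axes: x right, y down, z forward; pixel columns grow to the right and rows downward; lengths in m; the calibration is good to about 2 mm. A picture is of the moment at which its call begins: read the wrist's pose just before it. camera_params takes no time and is no camera call.
- order.close_job(): hands the job in; it is judged then, once.
The state is a dict: "time": time; "qpos": joint angles; "qvel": joint speeds; "joint_torque": joint torques, N m; "ee_pos": TCP position; "ee_rot": TCP orientation; "ft_force": force on the tool from outside, world axes, zero at the start; "torque": the same for the moment, N m; "gripper_width": finger opening in m; "gripper_force": force on a finger pad.
Only numpy, scipy, OpenCV 4.12 (cv2) and the standard library are available. Lean on these libraries where they do the work, as an engineer would, in place of code of your own. Each camera call takes 0.05 s, during which the arm holds its last target. There are 200 camera calls.

## Working session

There is one attempt and no reset: what is moved stays moved. The work goes in short steps, Python scripts to look and compute and a shell command to move; the robot and the scene stay as the last step left them, time stands still between calls to the robot, and variables do not carry over. Pictures are saved under pics/ and viewed, at most 10 in all, crops included, and the job is handed in when it is done.

```bash
ls; mkdir -p pics
python3 - <<'E'
from station import readout, camera, camera_params
import cv2,numpy as np
print({k:np.round(v,3).tolist() for k,v in readout.observe().items()})
for n in ["scene","top"]:
    p,d=camera(n); cv2.imwrite(f"pics/{n}0.png",p[:,:,::-1]); np.savez(f"{n}0.npz",p=p,d=d)
    print(n,camera_params(n))
print(camera_params("wrist"))
E
```

```text
pics
{'time': 0.0, 'qpos': [1.312, 0.32, 1.566, 0.0, 1.257, -0.02], 'qvel': [-0.001, -0.003, 0.003, -0.001, -0.0, -0.001], 'joint_torque': [-0.001, -41.554, -23.415, 0.0, 0.009, 0.0], 'ee_pos': [0.136, 0.558, 0.247], 'ee_rot': [[-0.972, 0.237, -0.0], [0.237, 0.972, -0.002], [0.0, -0.002, -1.0]], 'ft_force': [0.395, 0.361, 0.585], 'torque': [-0.062, 0.023, 0.017], 'gripper_force': 0.0, 'gripper_width': 0.086}
scene {'fovy': 49.429546622890626, 'cx': 321.0101359848287, 'cy': 240.51153994076017, 'T': array([[ 0.69703919,  0.36809574, -0.61533885,  1.16614317],
       [ 0.71684561, -0.37735827,  0.58628756, -0.7825517 ],
       [-0.01639325, -0.84976836, -0.52690132,  0.80326666],
       [ 0.        ,  0.        ,  0.        ,  1.        ]])}
top {'fovy': 45.049768962837554, 'cx': 319.3009943779036, 'cy': 241.38285435748756, 'T': array([[-0.01339083, -0.99848831,  0.05330829,  0.334327  ],
       [-0.99983125,  0.0127002 , -0.01327324, -0.03328173],
       [ 0.01257615, -0.05347704, -0.99848988,  1.46637494],
       [ 0.        ,  0.        ,  0.        ,  1.        ]])}
{'fovy': 67.21102120558926, 'cx': 318.83438534303696, 'cy': 239.61459780816398, 'hand_eye': array([[ 2.17425971e-05, -9.53664066e-01, -3.00873476e-01,
         7.71660951e-02],
       [ 9.99999093e-01, -3.84445850e-04,  1.29082422e-03,
         1.42781217e-03],
       [-1.34668224e-03, -3.00873231e-01,  9.53663193e-01,
        -1.26062390e-01],
       [ 0.00000000e+00,  0.00000000e+00,  0.00000000e+00,
         1.00000000e+00]])}
```

View pics/scene0.png

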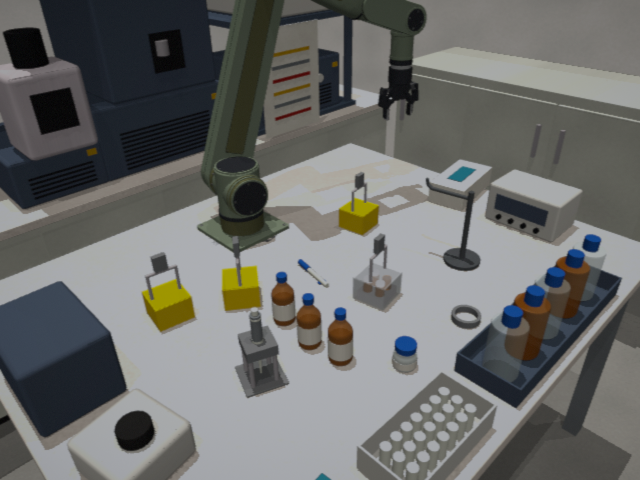

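View pics/top0.png

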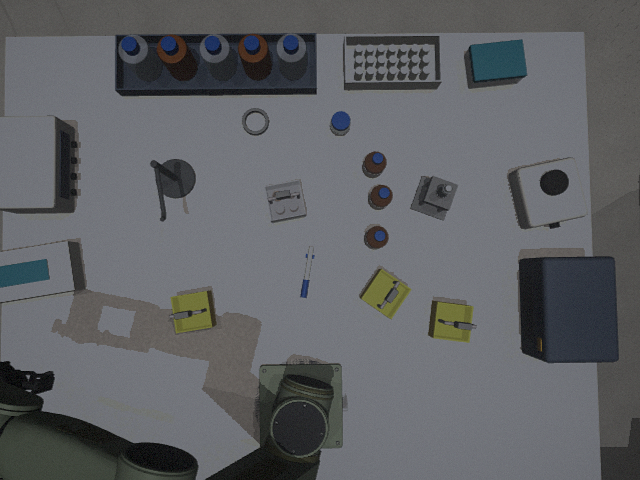

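Scene: clear guard at (378,285) with tab at (379,243), hook stand at (462,258), pipette and stand at (258,345), bottles at (284,298), (309,322), (340,338). Top: guard (286,200), hook post (155,163) to hook end (163,217), pipette button (446,188), bottles (376,237), (380,196), (374,163). The yellow guards are look-alikes.

```bash
cat > h.py <<'E'
import numpy as np, cv2
from station import readout, camera, camera_params
def K(n):
    c=camera_params(n); return 240/np.tan(np.radians(c["fovy"]/2)),c["cx"],c["cy"],c
def cloud(n,d,T=None):
    f,cx,cy,c=K(n); T=c["T"] if T is None else T
    v,u=np.mgrid[:480,:640]; P=np.stack([(u-cx)/f*d,(v-cy)/f*d,d],-1)
    W=P@T[:3,:3].T+T[:3,3]; W[d==0]=np.nan; return W
def ray(n,uv,z,T=None):
    f,cx,cy,c=K(n); T=c["T"] if T is None else T
    r=T[:3,:3]@np.array([(uv[0]-cx)/f,(uv[1]-cy)/f,1]); o=T[:3,3]; return o+r*(z-o[2])/r[2]
def wristT():
    s=readout.observe(); M=np.eye(4); M[:3,:3]=s["ee_rot"]; M[:3,3]=s["ee_pos"]; return M@camera_params("wrist")["hand_eye"]
E
python3 - <<'E'
from h import *
z=np.load("top0.npz"); W=cloud("top",z["d"])
for name,(u0,u1,v0,v1),lo,hi in [("table",(220,240,240,280),-1,1),("tab",(262,310,175,225),.14,.25),("bar",(262,310,175,225),.105,.14),("roof",(262,310,175,225),.05,.08),("hook",(140,200,150,230),.15,.3),("pip",(405,465,170,225),.14,.3),("plate",(405,465,170,225),.09,.115),("bA",(360,392,222,252),.11,.2),("bB",(364,396,182,211),.11,.2),("bC",(358,392,148,178),.11,.2)]:
    w=W[v0:v1,u0:u1]; m=(w[...,2]>lo)&(w[...,2]<hi); q=w[m]
    if len(q)<3: print(name,len(q)); continue
    r=cv2.minAreaRect((q[:,:2]*1000).astype(np.float32))
    print(name,len(q),"med",np.nanmedian(q,0).round(4),"min",q.min(0).round(3),"max",q.max(0).round(3),[np.round(a,1) for a in r])
def crop(n,u0,u1,v0,v1,k):
    p=np.load(n+"0.npz")["p"]; return cv2.resize(p[v0:v1,u0:u1,::-1],None,fx=k,fy=k,interpolation=cv2.INTER_CUBIC)
a=np.hstack([crop("top",140,210,150,225,5),crop("top",255,315,165,240,5)])
b=np.hstack([crop("scene",340,410,225,310,4),crop("scene",420,490,170,255,4)])
w=max(a.shape[1],b.shape[1]); 
b=cv2.copyMakeBorder(b,0,0,0,w-b.shape[1],cv2.BORDER_CONSTANT)
o=np.vstack([a,b]); o=cv2.resize(o,None,fx=.8,fy=.8); print(o.shape); cv2.imwrite("pics/crops.png",o)
E
```

```text
table 797 med [ 0.3705  0.1756 -0.0011] min [ 0.32  0.15 -0.01] max [0.42  0.2   0.009] [array([369.9, 175. ]), array([50.3, 99.1]), np.float64(89.3)]
tab 113 med [0.5099 0.0318 0.1707] min [0.503 0.015 0.141] max [0.52  0.048 0.179] [array([512.3,  31.4]), array([15.3, 31.8]), np.float64(10.7)]
bar 71 med [0.512  0.0155 0.1302] min [ 0.502 -0.005  0.109] max [0.522 0.067 0.137] [array([510.9,  30.5]), array([11.1, 73.4]), np.float64(9.7)]
roof 1114 med [0.5053 0.0303 0.0633] min [ 0.461 -0.018  0.05 ] max [0.563 0.081 0.078] [array([512.2,  31.3]), array([89.2, 87.8]), np.float64(10.3)]
hook 334 med [0.532  0.302  0.1942] min [0.45  0.285 0.151] max [0.584 0.318 0.221] [array([517.2, 298. ]), array([135.6,  16.8]), np.float64(10.8)]
pip 101 med [ 0.5175 -0.3381  0.1653] min [ 0.509 -0.353  0.14 ] max [ 0.531 -0.33   0.182] [array([ 519.7, -341.7]), array([20.9, 22.6]), np.float64(70.2)]
plate 621 med [ 0.515  -0.3365  0.1001] min [ 0.48  -0.384  0.09 ] max [ 0.561 -0.302  0.115] [array([ 519.9, -341.8]), array([64.7, 65.5]), np.float64(68.9)]
bA 97 med [ 0.4165 -0.1902  0.1289] min [ 0.405 -0.204  0.116] max [ 0.428 -0.178  0.136] [array([ 417.6, -190.7]), array([23. , 23.4]), np.float64(43.3)]
bB 101 med [ 0.5166 -0.2032  0.1287] min [ 0.506 -0.216  0.116] max [ 0.529 -0.191  0.137] [array([ 517.2, -203.6]), array([23.2, 24.6]), np.float64(16.0)]
bC 104 med [ 0.5987 -0.1887  0.1293] min [ 0.587 -0.203  0.112] max [ 0.611 -0.177  0.137] [array([ 599. , -189.6]), array([23. , 24.3]), np.float64(62.9)]
(572, 520, 3)
```

View pics/crops.png

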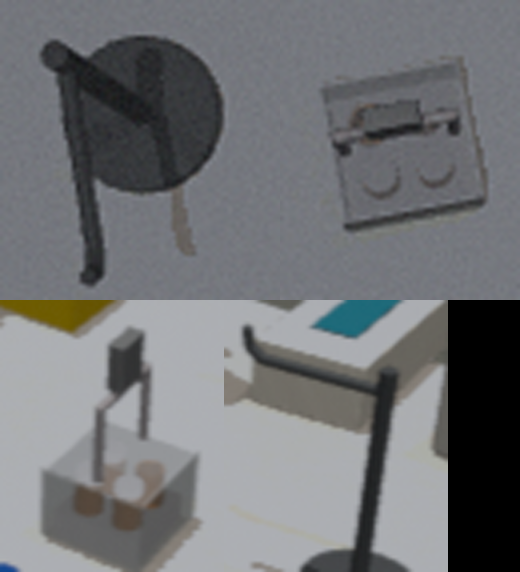

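The crops show the guard's bar and the hook arm both near +10.5° yaw, with the arm running toward the robot. The guard is at (0.512, 0.031) and the hook seat at about (0.494, 0.294).

```bash
python3 -m pendant '[{"xyz":[0,0,-0.015],"turn":[0,0,-0.14],"fingers":0.085},{"xyz":[0,0,-0.015],"turn":[0,0,-0.14],"fingers":0.085},{"xyz":[0,0,-0.015],"turn":[0,0,-0.14],"fingers":0.085},{"xyz":[-0.025,-0.053,0],"turn":[0,0,0],"fingers":0.085},{"xyz":[-0.025,-0.053,0],"turn":[0,0,0],"fingers":0.085},{"xyz":[-0.025,-0.053,0],"turn":[0,0,0],"fingers":0.085},{"xyz":[-0.025,-0.053,0],"turn":[0,0,0],"fingers":0.085},{"xyz":[-0.025,-0.053,0],"turn":[0,0,0],"fingers":0.085}]' 40
python3 -m pendant '[{"xyz":[-0.025,-0.053,0],"turn":[0,0,0],"fingers":0.085},{"xyz":[-0.025,-0.053,0],"turn":[0,0,0],"fingers":0.085},{"xyz":[-0.025,-0.053,0],"turn":[0,0,0],"fingers":0.085},{"xyz":[-0.025,-0.053,0],"turn":[0,0,0],"fingers":0.085},{"xyz":[-0.025,-0.053,0],"turn":[0,0,0],"fingers":0.085},{"xyz":[-0.025,-0.053,0],"turn":[0,0,0],"fingers":0.085},{"xyz":[0,0,0],"turn":[0,0,0],"fingers":0.085},{"xyz":[0,0,0],"turn":[0,0,0],"fingers":0.085}]'
cat >> h.py <<'E'
def go(t,yaw=None):
    "remaining shift in tool axes to world point t, and turn about tool z so tool y is at yaw (mod 180)"
    s=readout.observe(); R=np.array(s["ee_rot"]); y=np.degrees(np.arctan2(R[1,1],R[0,1]))
    print("t",round(s["time"],2),"pos",np.round(s["ee_pos"],4),"yaw",y.round(2),"shift",(R.T@(np.array(t)-s["ee_pos"])).round(4),"tilt",R[:,2].round(4),
      "turn",None if yaw is None else np.radians((y-yaw+90)%180-90).round(4),"w",np.round(s["gripper_width"],4),"F",np.round(s["ft_force"],1))
E
python3 - <<'E'
from h import *
go([.512,.031,.155],100.4)
T=wristT(); p,d=camera("wrist"); cv2.imwrite("pics/w1.png",p[:,:,::-1]); np.savez("w1.npz",p=p,d=d,T=T)
W=cloud("wrist",d,T); m=(W[...,2]>.16)&(W[...,2]<.185)&(abs(W[...,0]-.51)<.05)&(abs(W[...,1]-.03)<.05); q=W[m]
print(len(q),np.median(q,0) if len(q) else "", cv2.minAreaRect((q[:,:2]*1000).astype(np.float32)) if len(q) else "")
E
```

```text
time: 1.1
ee_pos: [0.3074, 0.3188, 0.2931]
ee_rot: [[-0.984, -0.181, -0.0], [-0.181, 0.984, -0.0], [0.0, -0.0, -1.0]]
ft_force: [1.2, 0.8, 1.1]
gripper_width: 0.0849
gripper_force: 0.0
time: 2.1
ee_pos: [0.511, 0.035, 0.2928]
ee_rot: [[-0.984, -0.18, -0.002], [-0.18, 0.984, 0.001], [0.001, 0.001, -1.0]]
ft_force: [0.1, -0.0, -0.4]
gripper_width: 0.0853
gripper_force: 0.0
t 2.1 pos [0.511  0.035  0.2928] yaw 100.35 shift [-0.0004 -0.0042  0.1378] tilt [-1.6e-03  6.0e-04 -1.0e+00] turn -0.0009 w 0.0853 F [ 0.1 -0.  -0.4]
966 [0.50782706 0.03333263 0.17212987] ((509.21600341796875, 33.65476989746094), (14.115479469299316, 31.648191452026367), 10.3746337890625)
```

```bash
python3 -m pendant '[{"xyz":[0,-0.0025,0.04],"turn":[0,0,0],"fingers":0.085},{"xyz":[0,0,0.04],"turn":[0,0,0],"fingers":0.085},{"xyz":[0,0,0.035],"turn":[0,0,0],"fingers":0.085},{"xyz":[0,0,0.0235],"turn":[0,0,0],"fingers":0.085},{"xyz":[0,0,0],"turn":[0,0,0],"fingers":0.02},{"xyz":[0,0,0],"turn":[0,0,0],"fingers":0.02},{"xyz":[0,0,0],"turn":[0,0,0],"fingers":0.02},{"xyz":[0,0,0],"turn":[0,0,0],"fingers":0.02}]' 60
```

```text
time: 3.15
ee_pos: [0.5131, 0.0326, 0.1564]
ee_rot: [[-0.984, -0.18, 0.004], [-0.18, 0.984, 0.0], [-0.004, -0.0, -1.0]]
ft_force: [0.4, 0.8, 5.9]
gripper_width: 0.0309
gripper_force: 60.2
```

```bash
python3 -m pendant '[{"xyz":[0,0,-0.01],"turn":[0,0,0],"fingers":0.02},{"xyz":[0,0,-0.025],"turn":[0,0,0],"fingers":0.02},{"xyz":[0,0,-0.03],"turn":[0,0,0],"fingers":0.02},{"xyz":[0,0,-0.025],"turn":[0,0,0],"fingers":0.02},{"xyz":[0,0,-0.017],"turn":[0,0,0],"fingers":0.02},{"xyz":[0,0,0],"turn":[0,0,0],"fingers":0.02},{"xyz":[0,0,0],"turn":[0,0,0],"fingers":0.02},{"xyz":[0,0,0],"turn":[0,0,0],"fingers":0.02}]'
python3 - <<'E'
from h import *
z=np.load("top0.npz"); W=cloud("top",z["d"]); w=W[285:340,160:225]
q=w[w[...,2]>.1]; print("yellow handle",q.min(0).round(3),q.max(0).round(3))
z=np.load("scene0.npz"); W=cloud("scene",z["d"]); w=W[160:260,415:490].reshape(-1,3); 
q=w[(w[:,2]>.17)&(w[:,2]<.23)&(w[:,0]>.4)&(w[:,0]<.62)&(w[:,1]>.2)&(w[:,1]<.4)]
print(len(q),cv2.minAreaRect((q[:,:2]*1000).astype(np.float32)))
a=q[(q[:,0]<.53)&(q[:,0]>.48)]; print("arm z",np.percentile(a[:,2],[5,50,95]).round(3), "mean",a.mean(0).round(4))
for n in ["scene"]:
    T=None; p,d=camera(n); cv2.imwrite("pics/s2.png",p[:,:,::-1])
    W=cloud(n,d); m=(W[...,2]>.2)&(W[...,2]<.29)&(abs(W[...,0]-.51)<.07)&(abs(W[...,1]-.03)<.07); 
go([.3865,.273,.2634],100.7)
E
```

```text
time: 4.15
ee_pos: [0.5114, 0.0323, 0.2607]
ee_rot: [[-0.984, -0.18, -0.002], [-0.18, 0.984, 0.0], [0.002, 0.0, -1.0]]
ft_force: [-0.3, 0.1, -2.1]
gripper_width: 0.0311
gripper_force: 59.8
yellow handle [0.235 0.221 0.101] [0.253 0.295 0.176]
283 ((517.882080078125, 296.44732666015625), (134.52220153808594, 22.644521713256836), 11.387635231018066)
arm z [0.185 0.189 0.194] mean [0.506  0.2961 0.1895]
t 4.2 pos [0.5116 0.0323 0.2609] yaw 100.38 shift [ 0.0797  0.2593 -0.0023] tilt [-0.002 -0.    -1.   ] turn -0.0056 w 0.0309 F [-0.6 -1.1 -1.5]
```

View pics/s2.png

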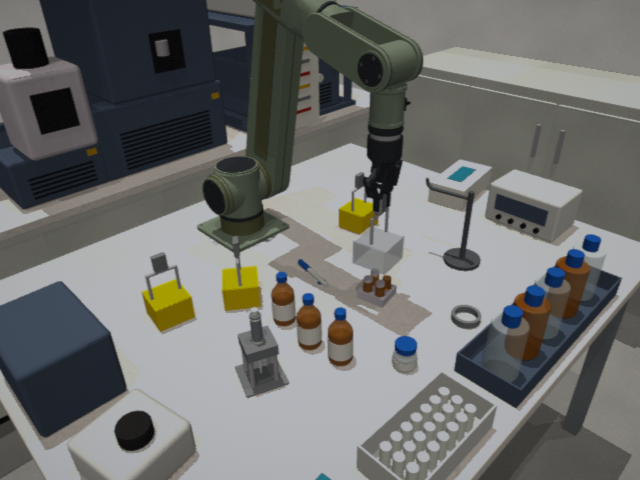

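The guard hangs straight at (378,250) in the gripper, the vials are uncovered at (377,288), and the hook is untouched.

```bash
python3 -m pendant '[{"xyz":[0.012,0.018,0],"turn":[0,0,-0.005],"fingers":0.02},{"xyz":[0.02,0.03,-0.002],"turn":[0,0,0],"fingers":0.02},{"xyz":[0.024,0.04,0],"turn":[0,0,0],"fingers":0.02},{"xyz":[0.02,0.046,0],"turn":[0,0,0],"fingers":0.02},{"xyz":[0.004,0.05,0],"turn":[0,0,0],"fingers":0.02},{"xyz":[0,0.045,0],"turn":[0,0,0],"fingers":0.02},{"xyz":[0,0.03,0],"turn":[0,0,0],"fingers":0.02},{"xyz":[0,0,0],"turn":[0,0,0],"fingers":0.02}]'
python3 - <<'E'
from h import *
go([.4945,.2936,.2634],100.8)
p,d=camera("top"); cv2.imwrite("pics/t3.png",cv2.resize(p[120:260,120:330,::-1],None,fx=3,fy=3)); np.savez("top1.npz",p=p,d=d)
E
```

```text
time: 5.2
ee_pos: [0.3839, 0.274, 0.2635]
ee_rot: [[-0.982, -0.189, -0.001], [-0.189, 0.982, 0.0], [0.001, 0.0, -1.0]]
ft_force: [0.2, -0.0, -2.0]
gripper_width: 0.0312
gripper_force: 60.4
t 5.2 pos [0.3839 0.274  0.2635] yaw 100.89 shift [-0.1123 -0.0016  0.    ] tilt [-1.e-03  2.e-04 -1.e+00] turn 0.0016 w 0.0312 F [ 0.2 -0.  -2. ]
```

View pics/t3.png

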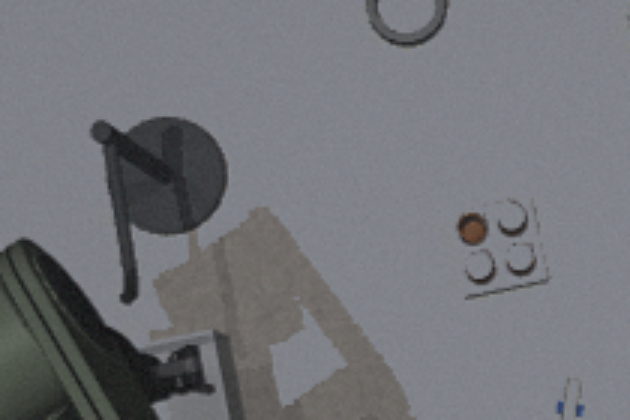

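Run:
```python
from h import *
f,cx,cy,c=K("top"); T=np.linalg.inv(c["T"])
def pr(P):
    q=T[:3,:3]@np.array(P)+T[:3,3]; return np.round([(f*q[0]/q[2]+cx-120)*3,(f*q[1]/q[2]+cy-120)*3])
R=np.array(readout.observe()["ee_rot"]); gx=-R[:,0]; gy=R[:,1]; C=np.array(readout.observe()["ee_pos"])
for a,b in [(1,1),(1,-1),(-1,1),(-1,-1)]: print("roof",a,b,pr(C+gx*.044*a+gy*.044*b+[0,0,.171-C[2]]),"low",pr(C+gx*.044*a+gy*.044*b+[0,0,.107-C[2]]))
S=np.array([.4945,.2936,.195]); hx=np.array([.982,.189,0])
print("post",pr(S+hx*.083+[0,0,.015]),"tip",pr(S-hx*.041+[0,0,.022]))
# vial mouth
z=np.load("top1.npz"); p=z["p"].astype(int); m=((p[...,0]-p[...,2])>40); m[:180]=0;m[210:]=0;m[:,:260]=0;m[:,300:]=0
v,u=np.nonzero(m); print(len(u),u.mean(),v.mean(),u.min(),u.max(),v.min(),v.max(),ray("top",((u.min()+u.max())/2,(v.min()+v.max())/2),.051))
cs,_=cv2.findContours(m.astype(np.uint8),0,1); k=max(cs,key=cv2.contourArea); (a,b),r=cv2.minEnclosingCircle(k); print(a,b,r,ray("top",(a,b),.051))
W=cloud("top",z["d"]); w=W[175:225,260:310].reshape(-1,3)
q=w[(w[:,2]>.015)&(w[:,2]<.1)]; print("block",cv2.minAreaRect((q[:,:2]*1000).astype(np.float32)))
q=w[(w[:,2]>.045)]; print("caps",len(q),cv2.minAreaRect((q[:,:2]*1000).astype(np.float32)))
```

```text
roof 1 1 [ 95. 350.] low [117. 355.]
roof 1 -1 [211. 326.] low [228. 332.]
roof -1 1 [117. 465.] low [138. 465.]
roof -1 -1 [233. 442.] low [250. 442.]
post [101. 131.] tip [131. 296.]
32 277.1875 196.59375 273 280 191 199 [0.52538059 0.05156807 0.051     ]
276.6428527832031 196.5 3.677114725112915 [0.52166934 0.05125234 0.051     ]
block ((512.4457397460938, 31.329864501953125), (72.65948486328125, 71.79449462890625), 11.239619255065918)
caps 233 ((511.9360656738281, 31.370601654052734), (56.538673400878906, 54.948463439941406), 11.381579399108887)
```

```bash
python3 -m pendant '[{"xyz":[-0.015,-0.0015,0],"turn":[0,0,0],"fingers":0.02},{"xyz":[-0.025,0,0],"turn":[0,0,0],"fingers":0.02},{"xyz":[-0.03,0,0],"turn":[0,0,0],"fingers":0.02},{"xyz":[-0.025,0,0],"turn":[0,0,0],"fingers":0.02},{"xyz":[-0.017,0,0],"turn":[0,0,0],"fingers":0.02},{"xyz":[0,0,0.01],"turn":[0,0,0],"fingers":0.02},{"xyz":[0,0,0.01],"turn":[0,0,0],"fingers":0.02},{"xyz":[0,0,0.005],"turn":[0,0,0],"fingers":0.02}]'
python3 - <<'E'
from h import *
go([.4945,.2936,.2274],100.8)
p,d=camera("scene"); cv2.imwrite("pics/s4.png",cv2.resize(p[130:290,340:540,::-1],None,fx=3,fy=3))
E
```

```text
time: 6.25
ee_pos: [0.4947, 0.291, 0.2377]
ee_rot: [[-0.983, -0.185, -0.002], [-0.185, 0.983, -0.001], [0.002, -0.001, -1.0]]
ft_force: [0.7, 0.3, -0.8]
gripper_width: 0.031
gripper_force: 60.4
t 6.25 pos [0.4947 0.291  0.2377] yaw 100.69 shift [-0.0003  0.0026  0.0103] tilt [-0.002 -0.001 -1.   ] turn -0.002 w 0.031 F [ 0.7  0.3 -0.8]
```

View pics/s4.png

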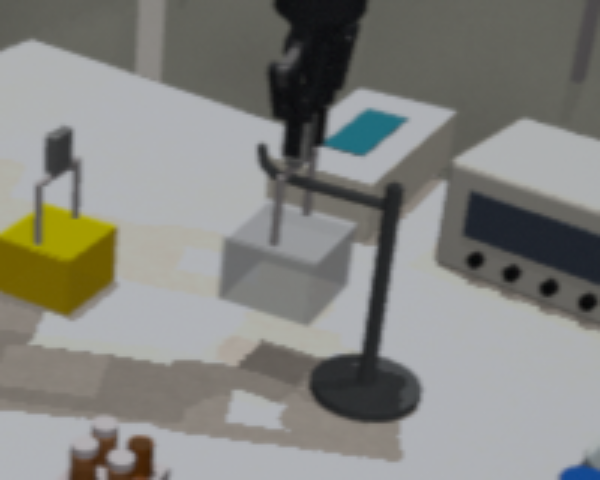

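The hook arm passes between the rods under the bar (290,180), so I'll lower until the weight comes off.

```bash
python3 -m pendant '[{"xyz":[0,0.002,0.004],"turn":[0,0,0],"fingers":0.02},{"xyz":[0,0,0.004],"turn":[0,0,0],"fingers":0.02},{"xyz":[0,0,0.002],"turn":[0,0,0],"fingers":0.02},{"xyz":[0,0,0],"turn":[0,0,0],"fingers":0.02},{"xyz":[0,0,0],"turn":[0,0,0],"fingers":0.02},{"xyz":[0,0,0],"turn":[0,0,0],"fingers":0.02},{"xyz":[0,0,0],"turn":[0,0,0],"fingers":0.02},{"xyz":[0,0,0],"turn":[0,0,0],"fingers":0.02}]'
```

```text
time: 7.3
ee_pos: [0.4955, 0.2933, 0.2289]
ee_rot: [[-0.983, -0.185, 0.0], [-0.185, 0.983, 0.0], [-0.0, 0.0, -1.0]]
ft_force: [-0.3, 0.3, -1.8]
gripper_width: 0.0312
gripper_force: 60.4
```

```bash
python3 -m pendant '[{"xyz":[0,0,0.001],"turn":[0,0,0],"fingers":0.02},{"xyz":[0,0,0],"turn":[0,0,0],"fingers":0.02},{"xyz":[0,0,0.001],"turn":[0,0,0],"fingers":0.02},{"xyz":[0,0,0],"turn":[0,0,0],"fingers":0.02},{"xyz":[0,0,0.001],"turn":[0,0,0],"fingers":0.02},{"xyz":[0,0,0],"turn":[0,0,0],"fingers":0.02},{"xyz":[0,0,0],"turn":[0,0,0],"fingers":0.02},{"xyz":[0,0,0],"turn":[0,0,0],"fingers":0.02}]'
```

```text
time: 8.3
ee_pos: [0.4956, 0.2934, 0.2268]
ee_rot: [[-0.983, -0.185, 0.001], [-0.185, 0.983, 0.001], [-0.001, 0.0, -1.0]]
ft_force: [-1.8, -1.1, 5.4]
gripper_width: 0.0311
gripper_force: 61.2
```

```bash
python3 -m pendant '[{"xyz":[0,0,-0.001],"turn":[0,0,0],"fingers":0.04},{"xyz":[0,0,0],"turn":[0,0,0],"fingers":0.05},{"xyz":[0,0,0],"turn":[0,0,0],"fingers":0.06},{"xyz":[0,0,0],"turn":[0,0,0],"fingers":0.06},{"xyz":[0,0,-0.01],"turn":[0,0,0],"fingers":0.06},{"xyz":[0,0,-0.03],"turn":[0,0,0],"fingers":0.06},{"xyz":[0,0,-0.04],"turn":[0,0,0],"fingers":0.06},{"xyz":[0,0,-0.04],"turn":[0,0,0],"fingers":0.06}]'
python3 - <<'E'
from h import *
p,d=camera("scene"); cv2.imwrite("pics/s5.png",cv2.resize(p[130:290,340:540,::-1],None,fx=3,fy=3))
go([.5197,-.3417,.30])
E
```

```text
time: 9.3
ee_pos: [0.4954, 0.2933, 0.3488]
ee_rot: [[-0.983, -0.185, 0.001], [-0.185, 0.983, 0.0], [-0.001, 0.0, -1.0]]
ft_force: [-0.1, -0.3, -0.1]
gripper_width: 0.06
gripper_force: 0.0
t 9.35 pos [0.4971 0.2943 0.355 ] yaw 100.67 shift [ 0.0962 -0.6294  0.0514] tilt [ 0.0105  0.006  -0.9999] turn None w 0.06 F [1.5 1.3 3.2]
```

View pics/s5.png

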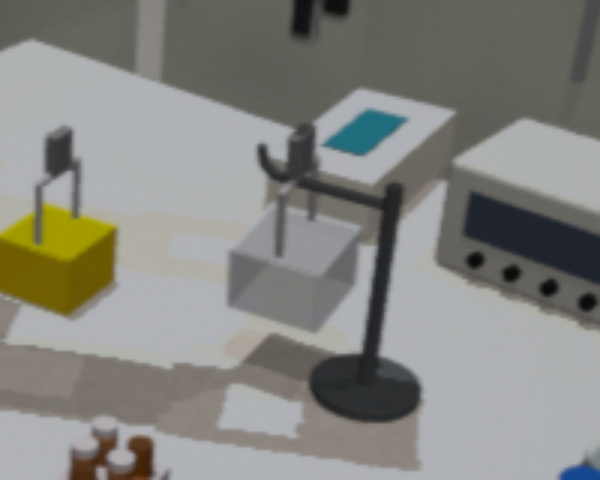

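The guard hangs freely on the hook, bar seated at (300,185). Next I'll move over the pipette.

```bash
python3 -m pendant '[{"xyz":[0,0,0],"turn":[0,0,0.175],"fingers":0.085},{"xyz":[0,0,0],"turn":[0,0,0.175],"fingers":0.085},{"xyz":[0,0,0],"turn":[0,0,0.175],"fingers":0.085},{"xyz":[0,0,0],"turn":[0,0,0.175],"fingers":0.085},{"xyz":[0,0,0],"turn":[0,0,0.175],"fingers":0.085},{"xyz":[0,0,0],"turn":[0,0,0.175],"fingers":0.085},{"xyz":[-0.0414,-0.0331,0.0045],"turn":[0,0,0],"fingers":0.085},{"xyz":[-0.0414,-0.0331,0.0045],"turn":[0,0,0],"fingers":0.085}]'
python3 -m pendant '[{"xyz":[-0.0414,-0.0331,0.0045],"turn":[0,0,0],"fingers":0.085},{"xyz":[-0.0414,-0.0331,0.0045],"turn":[0,0,0],"fingers":0.085},{"xyz":[-0.0414,-0.0331,0.0045],"turn":[0,0,0],"fingers":0.085},{"xyz":[-0.0414,-0.0331,0.0045],"turn":[0,0,0],"fingers":0.085},{"xyz":[-0.0414,-0.0331,0.0045],"turn":[0,0,0],"fingers":0.085},{"xyz":[-0.0414,-0.0331,0.0045],"turn":[0,0,0],"fingers":0.085},{"xyz":[-0.0414,-0.0331,0.0045],"turn":[0,0,0],"fingers":0.085},{"xyz":[-0.0414,-0.0331,0.0045],"turn":[0,0,0],"fingers":0.085}]'
python3 -m pendant '[{"xyz":[-0.0414,-0.0331,0.0045],"turn":[0,0,0],"fingers":0.085},{"xyz":[-0.03,-0.025,0.0045],"turn":[0,0,0],"fingers":0.085},{"xyz":[0,0,0],"turn":[0,0,0],"fingers":0.085},{"xyz":[0,0,0],"turn":[0,0,0],"fingers":0.085},{"xyz":[0,0,0],"turn":[0,0,0],"fingers":0.085},{"xyz":[0,0,0],"turn":[0,0,0],"fingers":0.085},{"xyz":[0,0,0],"turn":[0,0,0],"fingers":0.085},{"xyz":[0,0,0],"turn":[0,0,0],"fingers":0.085}]'
python3 - <<'E'
from h import *
go([.5197,-.3417,.133])
T=wristT(); p,d=camera("wrist"); cv2.imwrite("pics/w6.png",p[:,:,::-1]); W=cloud("wrist",d,T)
n=(abs(W[...,0]-.52)<.06)&(abs(W[...,1]+.34)<.06)
for lo,hi in [(.14,.17),(.17,.19),(.09,.112)]:
    q=W[n&(W[...,2]>lo)&(W[...,2]<hi)]; print(lo,len(q),np.median(q,0).round(4),[np.round(a,1) for a in cv2.minAreaRect((q[:,:2]*1000).astype(np.float32))])
# two-camera: circle of body top (z .165)
print(readout.observe()["qpos"])
E
```

```text
time: 10.35
ee_pos: [0.499, 0.1866, 0.3381]
ee_rot: [[-0.651, 0.759, 0.001], [0.759, 0.651, 0.0], [-0.001, 0.001, -1.0]]
ft_force: [0.4, -0.4, -0.4]
gripper_width: 0.0846
gripper_force: 0.0
time: 11.35
ee_pos: [0.5128, -0.2382, 0.3024]
ee_rot: [[-0.649, 0.76, 0.001], [0.76, 0.649, -0.0], [-0.001, 0.001, -1.0]]
ft_force: [-0.3, -0.4, 0.2]
gripper_width: 0.0848
gripper_force: 0.0
time: 12.35
ee_pos: [0.515, -0.3281, 0.2929]
ee_rot: [[-0.65, 0.76, 0.0], [0.76, 0.65, 0.0], [-0.0, 0.0, -1.0]]
ft_force: [0.2, 0.3, 0.2]
gripper_width: 0.0851
gripper_force: 0.0
t 12.35 pos [ 0.515  -0.3281  0.2929] yaw 40.53 shift [-0.0133 -0.0053  0.1599] tilt [ 2.e-04  0.e+00 -1.e+00] turn None w 0.0851 F [0.2 0.3 0.2]
0.14 602 [ 0.5125 -0.334   0.1645] [array([ 516.7, -339.3]), array([23., 22.]), np.float64(40.7)]
0.17 322 [ 0.5168 -0.3392  0.1771] [array([ 517.2, -340. ]), array([13.5, 13.3]), np.float64(86.5)]
0.09 3727 [ 0.509  -0.3316  0.1013] [array([ 517.6, -340.1]), array([64.1, 64.6]), np.float64(69.1)]
[-5.86294013e-01  3.54253710e-01  1.40095712e+00  7.31597713e-05
  1.38635917e+00 -1.29359150e+00]
```

View pics/w6.png

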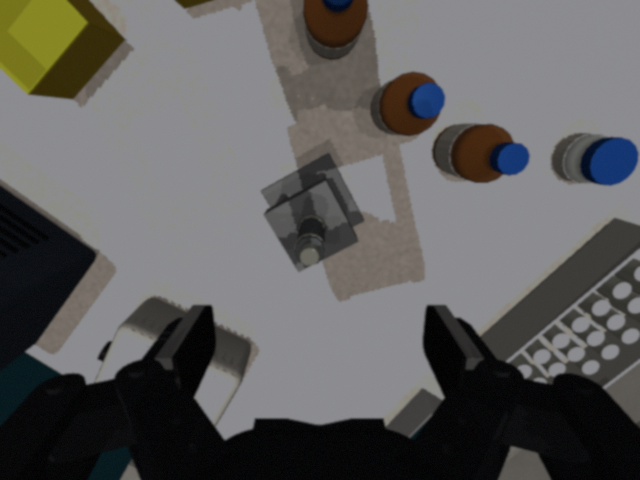

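The pipette button is at (310,256), the stand plate around (310,225), and the open fingers frame the bottom. It's clear to descend.

```bash
python3 -m pendant '[{"xyz":[-0.0117,-0.0057,0.02],"turn":[0,0,0],"fingers":0.085},{"xyz":[0,0,0.035],"turn":[0,0,0],"fingers":0.085},{"xyz":[0,0,0.04],"turn":[0,0,0],"fingers":0.085},{"xyz":[0,0,0.035],"turn":[0,0,0],"fingers":0.085},{"xyz":[0,0,0.02],"turn":[0,0,0],"fingers":0.085},{"xyz":[0,0,0.01],"turn":[0,0,0],"fingers":0.085},{"xyz":[0,0,0],"turn":[0,0,0],"fingers":0.085},{"xyz":[0,0,0],"turn":[0,0,0],"fingers":0.085}]'
python3 -m pendant '[{"xyz":[0,0,0],"turn":[0,0,0],"fingers":0.04},{"xyz":[0,0,0],"turn":[0,0,0],"fingers":0.032},{"xyz":[0,0,0],"turn":[0,0,0],"fingers":0.028},{"xyz":[0,0,0],"turn":[0,0,0],"fingers":0.024},{"xyz":[0,0,0],"turn":[0,0,0],"fingers":0.02},{"xyz":[0,0,0],"turn":[0,0,0],"fingers":0.015},{"xyz":[0,0,0],"turn":[0,0,0],"fingers":0.01},{"xyz":[0,0,0],"turn":[0,0,0],"fingers":0.01}]' 40
```

```text
time: 13.4
ee_pos: [0.5187, -0.3415, 0.1335]
ee_rot: [[-0.649, 0.76, 0.001], [0.76, 0.649, -0.001], [-0.002, 0.001, -1.0]]
ft_force: [0.0, 0.9, 0.7]
gripper_width: 0.0844
gripper_force: 0.0
time: 14.4
ee_pos: [0.5182, -0.3411, 0.1329]
ee_rot: [[-0.65, 0.76, 0.0], [0.76, 0.65, -0.0], [-0.0, 0.0, -1.0]]
ft_force: [-0.5, -0.0, 2.6]
gripper_width: 0.0218
gripper_force: 39.1
```

```bash
python3 -m pendant '[{"xyz":[0,0,-0.006],"turn":[0,0,0],"fingers":0.01},{"xyz":[0,0,-0.012],"turn":[0,0,0],"fingers":0.01},{"xyz":[0,0,-0.015],"turn":[0,0,0],"fingers":0.01},{"xyz":[0,0,-0.02],"turn":[0,0,0],"fingers":0.01},{"xyz":[0,0,-0.03],"turn":[0,0,0],"fingers":0.01},{"xyz":[0,0,-0.03],"turn":[0,0,0],"fingers":0.01},{"xyz":[0,0,-0.03],"turn":[0,0,0],"fingers":0.01},{"xyz":[0,0,-0.025],"turn":[0,0,0],"fingers":0.01}]'
python3 - <<'E'
from h import *
go([.5255,.0512,.30])
p,d=camera("scene"); np.savez("s7.npz",p=p,d=d); cv2.imwrite("pics/s7.png",cv2.resize(p[180:420,180:460,::-1],None,fx=2.5,fy=2.5))
E
```

```text
time: 15.4
ee_pos: [0.5183, -0.3411, 0.3034]
ee_rot: [[-0.65, 0.76, 0.002], [0.76, 0.65, -0.001], [-0.002, 0.001, -1.0]]
ft_force: [0.9, 0.2, -0.3]
gripper_width: 0.0223
gripper_force: 39.1
t 15.4 pos [ 0.5183 -0.3411  0.3034] yaw 40.51 shift [0.2936 0.2602 0.0029] tilt [ 0.0021 -0.0012 -1.    ] turn None w 0.0223 F [ 0.9  0.2 -0.3]
```

View pics/s7.png

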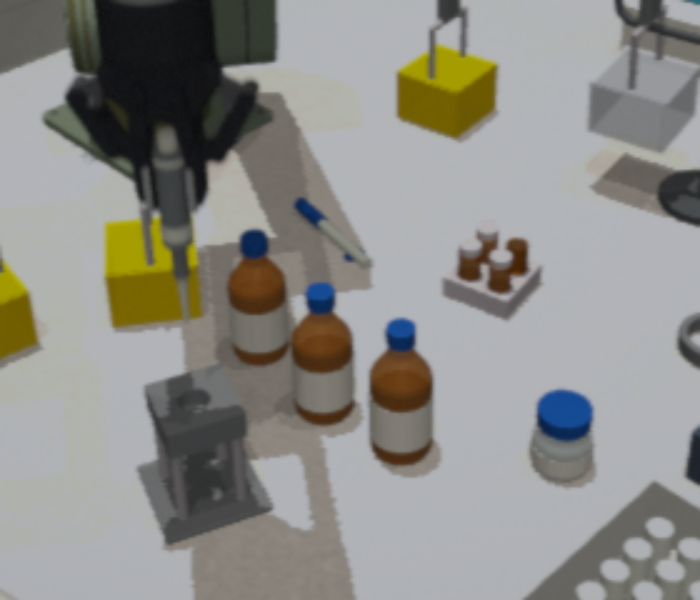

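The pipette is out and upright, with its tip at (187,318). The socket is empty and the bottles are standing, so I'll carry it over.

```bash
python3 -m pendant '[{"xyz":[0.015,0.0133,0],"turn":[0,0,0],"fingers":0.01},{"xyz":[0.03,0.0266,0],"turn":[0,0,0],"fingers":0.01},{"xyz":[0.034,0.0302,0],"turn":[0,0,0],"fingers":0.01},{"xyz":[0.034,0.0302,0],"turn":[0,0,0],"fingers":0.01},{"xyz":[0.034,0.0302,0],"turn":[0,0,0],"fingers":0.01},{"xyz":[0.034,0.0302,0],"turn":[0,0,0],"fingers":0.01},{"xyz":[0.034,0.0302,0],"turn":[0,0,0],"fingers":0.01},{"xyz":[0.03,0.0266,0],"turn":[0,0,0],"fingers":0.01}]'
python3 -m pendant '[{"xyz":[0.025,0.022,0],"turn":[0,0,0],"fingers":0.01},{"xyz":[0.015,0.0133,0],"turn":[0,0,0],"fingers":0.01},{"xyz":[0.006,0.005,0],"turn":[0,0,0],"fingers":0.01},{"xyz":[0,0,0.03],"turn":[0,0,0],"fingers":0.01},{"xyz":[0,0,0.03],"turn":[0,0,0],"fingers":0.01},{"xyz":[0,0,0.015],"turn":[0,0,0],"fingers":0.01},{"xyz":[0,0,0],"turn":[0,0,0],"fingers":0.01},{"xyz":[0,0,0],"turn":[0,0,0],"fingers":0.01}]'
python3 - <<'E'
from h import *
go([.5255,.0512,.186])
for n in ["wrist","scene","top"]:
    T=wristT() if n=="wrist" else camera_params(n)["T"]
    p,d=camera(n); np.savez(f"{n}8.npz",p=p,d=d,T=T)
a=np.load("wrist8.npz")["p"][:,:,::-1]; cv2.imwrite("pics/w8.png",a)
E
```

```text
time: 16.45
ee_pos: [0.5228, -0.0107, 0.2994]
ee_rot: [[-0.65, 0.76, -0.003], [0.76, 0.65, 0.001], [0.003, -0.002, -1.0]]
ft_force: [0.2, -0.1, -0.8]
gripper_width: 0.0218
gripper_force: 39.2
time: 17.45
ee_pos: [0.5259, 0.0476, 0.2268]
ee_rot: [[-0.649, 0.761, 0.002], [0.761, 0.649, 0.0], [-0.001, 0.002, -1.0]]
ft_force: [0.5, -0.8, -0.9]
gripper_width: 0.022
gripper_force: 39.2
t 17.45 pos [0.5259 0.0476 0.2268] yaw 40.49 shift [0.003  0.002  0.0408] tilt [ 2.e-03  2.e-04 -1.e+00] turn None w 0.022 F [ 0.5 -0.8 -0.9]
```

View pics/w8.png

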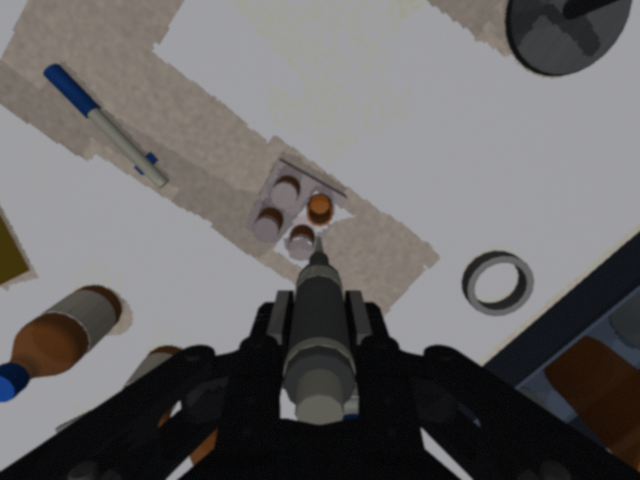

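The wrist view shows the tip near (319,237) and the open vial's mouth at (320,208). The last few millimetres I'll work out from numbers.

Run:
```python
from h import *
z=np.load("wrist8.npz"); p,d,T=z["p"],z["d"],z["T"]; W=cloud("wrist",d,T); R=np.array(readout.observe()["ee_rot"]); C=np.array(readout.observe()["ee_pos"])
L=(W-C)@R   # tool coords
inn=(abs(L[...,0])<.03)&(abs(L[...,1])<.013)
for lo,hi in [(-.05,-.04),(-.04,-.034),(-.03,-.02),(.055,.07),(.075,.085),(.09,.1),(.1,.11),(.11,.125)]:
    q=L[inn&(L[...,2]>lo)&(L[...,2]<hi)]
    if len(q): print("tool z",lo,hi,len(q),"x",q[:,0].min().round(4),q[:,0].max().round(4),"y",q[:,1].min().round(4),q[:,1].max().round(4))
# block/caps
n=(abs(W[...,0]-.512)<.06)&(abs(W[...,1]-.031)<.06)
for lo,hi in [(.0535,.065)]:
    m=(n&(W[...,2]>lo)&(W[...,2]<hi)).astype(np.uint8); k,lab,st,ce=cv2.connectedComponentsWithStats(m)
    for i in range(1,k):
        if st[i,4]>40: q=W[lab==i]; print("cap",st[i,4],((q.min(0)+q.max(0))/2).round(4),np.median(q,0).round(4))
# open vial, brown pixels in wrist near (320,208); depth levels
s=p[185:232,300:340].astype(int); m=(s[...,0]-s[...,2]>40)
v,u=np.nonzero(m); print("brown",u.min()+300,u.max()+300,v.min()+185,v.max()+185)
q=W[185:232,300:340][m]; r=q[(q[:,2]>.046)&(q[:,2]<.056)]; print("rim",len(r),((r.min(0)+r.max(0))/2).round(4),(r.max(0)-r.min(0)).round(4))
for (a,b) in [((u.min()+u.max())/2+300,v.min()+185+ (u.max()-u.min())/2*1.0)]: print("ray",a,b,ray("wrist",(a,b),.051,T).round(4))
f,cx,cy,c=K("wrist"); Ti=np.linalg.inv(T); t=C+R[:,2]*.123; qq=Ti[:3,:3]@t+Ti[:3,3]; print("tip predicted",t.round(4),f*qq[0]/qq[2]+cx,f*qq[1]/qq[2]+cy)
print(s[40:47].mean(-1).astype(int)[:, 8:32])
g=cv2.cvtColor(p,cv2.COLOR_RGB2GRAY); print(g[226:262:2,308:332])
```

```text
tool z -0.05 -0.04 1811 x -0.0033 0.0184 y -0.013 0.0129
tool z -0.04 -0.034 728 x -0.0072 0.0139 y -0.013 0.0129
tool z -0.03 -0.02 1681 x -0.0101 0.0139 y -0.013 0.013
tool z 0.055 0.07 102 x 0.0023 0.0072 y -0.0044 0.0066
tool z 0.075 0.085 30 x 0.002 0.0071 y -0.0046 0.0068
tool z 0.09 0.1 35 x 0.0017 0.0044 y -0.0019 0.0033
tool z 0.1 0.11 26 x 0.001 0.0036 y -0.0013 0.0034
tool z 0.11 0.125 19 x 0.0015 0.0033 y -0.0007 0.0021
cap 569 [0.4897 0.0474 0.0572] [0.4895 0.0477 0.0583]
cap 529 [0.4961 0.014  0.057 ] [0.496  0.0147 0.0582]
cap 500 [0.5293 0.0206 0.0568] [0.5291 0.0212 0.0582]
brown 307 332 195 225
rim 182 [0.5226 0.0542 0.0495] [0.0214 0.0223 0.0064]
ray 319.5 207.5 [0.5201 0.0578 0.051 ]
tip predicted [0.5261 0.0477 0.1039] 317.01845038728885 239.02082781893995
[[112 126 133 133 130 125 120 117 112 109 102  95  94 102 112 118 127 134
  135 128 120 117 119 121]
 [ 81 103 118 128 134 137 138 138 139 138 132 124 123 130 138 143 147 150
  148 138 125 117 118 120]
 [ 51  71  91 111 127 137 143 146 151 152 150 146 145 147 148 152 153 152
  149 141 127 120 121 122]
 [ 33  45
[... 1514 characters left out ...]
04 103 102  99  95  90  78  67  63  61  61  61  66  81 104 116 120
  120 120 120 120 121 123]
 [108 109 108 106 105  99  86  67  58  56  56  55  56  59  70  91 111 118
  119 121 120 121 121 122]
 [115 114 114 108  98  81  62  45  38  37  36  36  36  40  51  74  97 111
  118 119 120 120 124 124]
 [115 114 104  88  66  48  35  31  31  32  29  31  30  31  32  36  47  67
   89 109 118 122 122 124]
 [111  98  74  49  35  30  29  31  30  32  31  31  32  30  29  31  30  33
   53  81 106 120 124 124]
 [102  78  51  31  29  30  31  30  32  29  32  28  29  31  29  30  29  30
   34  53  84 110 119 122]
 [115  82  48  32  29  29  32  30  30  31  31  32  31  29  30  31  31  30
   29  45  75 103 118 121]]
```

```bash
python3 -m pendant '[{"xyz":[0.0058,0.001,0],"turn":[0,0,0],"fingers":0.01},{"xyz":[0,0,0],"turn":[0,0,0],"fingers":0.01},{"xyz":[0,0,0.01],"turn":[0,0,0],"fingers":0.01},{"xyz":[0,0,0.01],"turn":[0,0,0],"fingers":0.01},{"xyz":[0,0,0.01],"turn":[0,0,0],"fingers":0.01},{"xyz":[0,0,0.003],"turn":[0,0,0],"fingers":0.01},{"xyz":[0,0,0],"turn":[0,0,0],"fingers":0.01},{"xyz":[0,0,0],"turn":[0,0,0],"fingers":0.01}]'
python3 - <<'E'
from h import *
go([.5228,.0541,.184])
C=np.array(readout.observe()["ee_pos"]); R=np.array(readout.observe()["ee_rot"]); T=wristT()
w,dw=camera("wrist"); s,ds=camera("scene"); np.savez("9.npz",w=w,dw=dw,s=s,ds=ds,T=T)
W=cloud("wrist",dw,T); L=(W-C)@R; inn=(abs(L[...,0])<.02)&(abs(L[...,1])<.013)
for lo,hi in [(-.05,-.04),(.03,.047),(.055,.075),(.085,.1),(.1,.115),(.115,.13)]:
    q=L[inn&(L[...,2]>lo)&(L[...,2]<hi)]
    if len(q): print("tool z",lo,len(q),"zmin/max",q[:,2].min().round(4),q[:,2].max().round(4),"x",q[:,0].max().round(4),"y",q[:,1].min().round(4),q[:,1].max().round(4))
q=W[(abs(W[...,0]-.5228)<.014)&(abs(W[...,1]-.0541)<.014)&(abs(W[...,2]-.051)<.004)]; print("rim w",len(q),((q.min(0)+q.max(0))/2).round(4),(q.max(0)-q.min(0)).round(4))
f,cx,cy,c=K("scene"); Ti=np.linalg.inv(c["T"])
def pr(P): q=Ti[:3,:3]@P+Ti[:3,3]; return np.array([f*q[0]/q[2]+cx,f*q[1]/q[2]+cy])
M=np.array([.5228,.0541,.051]); t=C+R@[.0012,.0009,.123]; print("scene pred mouth",pr(M).round(1),"tip",pr(t).round(1),"vial left/right",pr(M+[.008,.008,-.02]).round(1))
u,v=np.round(pr(M)).astype(int); g=cv2.cvtColor(s,cv2.COLOR_RGB2GRAY)
print(u,v); print("gray"); print(g[v-24:v+14,u-14:u+15])
rb=s[...,0].astype(int)-s[...,2]; print("r-b"); print(rb[v-6:v+22,u-14:u+15])
E
```

```text
time: 18.6
ee_pos: [0.5225, 0.0527, 0.1931]
ee_rot: [[-0.65, 0.76, 0.001], [0.76, 0.65, 0.0], [-0.0, 0.001, -1.0]]
ft_force: [0.6, -0.1, -0.5]
gripper_width: 0.0217
gripper_force: 39.2
t 18.6 pos [0.5225 0.0527 0.1931] yaw 40.51 shift [0.0008 0.0011 0.0091] tilt [ 8.e-04  2.e-04 -1.e+00] turn None w 0.0217 F [ 0.6 -0.1 -0.5]
tool z -0.05 1804 zmin/max -0.05 -0.04 x 0.0186 y -0.013 0.013
tool z 0.03 476 zmin/max 0.03 0.0468 x 0.0132 y -0.0104 0.0124
tool z 0.055 158 zmin/max 0.06 0.0749 x 0.0075 y -0.0051 0.0067
tool z 0.085 50 zmin/max 0.0856 0.0999 x 0.0046 y -0.0019 0.0033
tool z 0.1 34 zmin/max 0.1 0.1142 x 0.0036 y -0.0013 0.0034
tool z 0.115 12 zmin/max 0.1157 0.122 x 0.0029 y -0.0007 0.0021
rim w 250 [0.523  0.0538 0.0501] [0.0224 0.0224 0.0062]
scene pred mouth [387.5 275.8] tip [387.9 269.3] vial left/right [391.7 282.3]
388 276
gray
[[184 184 184 ... 182 182 181]
 [184 184 184 ... 180 180 178]
 [184 184 184 ... 182 179 174]
 ...
 [100  77  57 ... 183 184 183]
 [101  77  51 ... 184 184 184]
 [100  78  51 ... 184 184 184]]
r-b
[[ 4  3  4  4  5  4  6  9 10 11 10 10 10  9 10 10 
[... 1826 characters left out ...]
3 27 27 17  7  4  3  3  2  2  4  7  9
   9  0 -5 -6 -6]
 [ 9 19 42 51 56 58 58 58 55 46 21  9  6  6  5  4  3  3  3  3  3  5 10 14
  14 12  8  0 -5]
 [10 25 44 52 55 56 57 57 56 42 14  5  5  5  4  5  5  3  3  3  3  7 11 14
  14 15 14 12 11]
 [10 26 47 54 54 58 58 57 57 39 12  5  5  4  4  4  4  3  3  3  3  9 12 14
  15 14 14 15 15]
 [ 9 26 47 54 56 57 58 57 55 39 12  5  5  5  5  3  3  3  3  4  8 10 10 12
  14 13 14 14 14]
 [ 7 19 39 51 56 59 58 54 49 32 11  5  4  5  3  3  2  2  3  7 10  2 -2  2
  12 14 14 14 14]
 [ 4  9 19 32 38 42 42 37 27 16  8  6  5  3  2  2  3  4  7 12 14 11 10 11
  13 14 14 14 14]
 [ 4  4  5  6 10 13 13  9  5  4  4  4  3  4  3  3  3  7 12 14 14 14 14 14
  14 14 14 14 14]]
```

Run:
```python
import numpy as np,cv2
np.set_printoptions(linewidth=200,threshold=10**6)
g=cv2.cvtColor(np.load("9.npz")["s"],cv2.COLOR_RGB2GRAY); print(g[252:282,376:400])
```

```text
[[184 184 184 184 184 184 184 183 182 160 105  68  65  69 106 157 178 181 181 182 181 181 181 182]
 [184 184 184 184 184 184 184 184 181 154  91  65  66  69 108 158 180 181 181 181 180 181 181 181]
 [184 184 184 184 184 184 184 184 180 151  88  65  66  73 123 165 179 181 182 181 182 182 182 182]
 [184 184 184 184 184 183 184 182 179 153  94  68  67  79 129 166 179 179 181 182 182 182 180 182]
 [183 184 184 184 184 183 181 180 179 166 128  81  77 109 156 178 180 180 180 182 182 181 180 181]
 [181 181 182 183 182 181 180 180 180 176 150 109 110 135 165 179 181 181 181 182 182 182 181 181]
 [181 181 180 180 180 180 180 180 180 177 153 113 117 153 177 180 180 180 180 180 180 180 181 182]
 [180 180 180 180 181 181 182 181 181 179 155 118 123 156 177 180 180 180 179 180 179 180 181 182]
 [180 180 181 181 181 181 181 182 182 179 154 120 127 159 178 180 181 181 180 180 180 180 180 181]
 [180 180 180 180 181 181 181 182 182 179 154 119 128 159 180 182 182 182 182 181 181 181 181 181]
 [180 180 180 180 180 180 180 180 181 178 154 121 135 165 180 182 183 182 181 181 180 180 179 180]
 [180 180 1
[... 1170 characters left out ...]
1 182]
 [106  99  97 148 179 181 179 162 136 119 113 123 130 145 167 179 181 181 182 182 182 182 182 182]
 [ 87  76  83 147 179 179 160 115  80  71  70  74  76  87 125 164 180 182 182 182 182 182 182 182]
 [ 67  67  91 150 178 169 134  85  64  64  66  65  64  67  94 151 178 182 182 182 182 182 183 183]
 [ 56  60  90 149 176 166 126  72  62  64  67  65  63  63  83 137 170 180 182 182 181 181 183 183]
 [ 54  61  82 125 154 146 105  62  55  59  62  65  59  57  77 143 176 181 182 181 181 180 182 182]
 [ 73  96 108 118 124 121 112  89  63  51  53  53  50  44  69 142 176 180 180 179 179 180 180 180]
 [ 93 115 122 123 123 124 124 122  99  57  47  46  44  42  70 143 176 179 179 180 180 180 180 182]]
```

```bash
python3 -m pendant '[{"xyz":[0,0,0.003],"turn":[0,0,0],"fingers":0.01},{"xyz":[0,0,0.003],"turn":[0,0,0],"fingers":0.01},{"xyz":[0,0,0.003],"turn":[0,0,0],"fingers":0.01},{"xyz":[0,0,0],"turn":[0,0,0],"fingers":0.01},{"xyz":[0,0,0],"turn":[0,0,0],"fingers":0.01},{"xyz":[0,0,0],"turn":[0,0,0],"fingers":0.01},{"xyz":[0,0,0],"turn":[0,0,0],"fingers":0.01},{"xyz":[0,0,0],"turn":[0,0,0],"fingers":0.01}]'
python3 - <<'E'
from h import *
np.set_printoptions(linewidth=200,threshold=10**6)
go([.5228,.0541,.184])
C=np.array(readout.observe()["ee_pos"]); R=np.array(readout.observe()["ee_rot"]); T=wristT()
w,dw=camera("wrist"); s,ds=camera("scene"); W=cloud("wrist",dw,T); L=(W-C)@R
q=L[(abs(L[...,0])<.01)&(abs(L[...,1])<.008)&(L[...,2]>.1)&(L[...,2]<.127)]; print("tip",len(q),q[:,2].max(),np.median(q,0).round(4))
q=W[(abs(W[...,0]-.5228)<.014)&(abs(W[...,1]-.0541)<.014)&(abs(W[...,2]-.051)<.004)]; print("rim",((q.min(0)+q.max(0))/2).round(4),(q.max(0)-q.min(0)).round(4))
g=cv2.cvtColor(s,cv2.COLOR_RGB2GRAY); print(g[266:280,379:396])
w=cloud("scene",ds)[130:290,340:540].reshape(-1,3); q=w[(abs(w[:,0]-.495)<.06)&(abs(w[:,1]-.293)<.06)&(w[:,2]>.22)]; print("tab on hook",len(q),np.median(q,0).round(3))
E
```

```text
time: 19.7
ee_pos: [0.5222, 0.0527, 0.1838]
ee_rot: [[-0.65, 0.76, 0.0], [0.76, 0.65, 0.0], [-0.0, 0.0, -1.0]]
ft_force: [-0.7, -0.2, -0.3]
gripper_width: 0.022
gripper_force: 39.2
t 19.7 pos [0.5222 0.0527 0.1838] yaw 40.51 shift [ 0.0007  0.0013 -0.0002] tilt [ 1.e-04  1.e-04 -1.e+00] turn None w 0.022 F [-0.7 -0.2 -0.3]
tip 46 0.12214415645700424 [0.0028 0.0007 0.1089]
rim [0.5228 0.0538 0.05  ] [0.0219 0.0227 0.006 ]
[[182 182 182 182 182 181 170 142 122 139 167 179 181 180 182 182 183]
 [180 182 182 182 182 180 169 143 126 155 178 182 182 182 182 182 182]
 [179 180 181 182 182 180 170 144 131 160 180 182 182 182 182 183 182]
 [180 182 181 181 181 180 169 143 131 160 179 181 182 182 182 183 183]
 [170 181 181 180 180 179 168 142 130 158 178 180 180 181 182 182 182]
 [160 179 180 180 180 179 168 143 136 163 180 181 181 181 182 182 181]
 [154 178 180 182 182 181 169 145 145 170 181 181 181 181 181 181 181]
 [151 179 182 182 182 180 170 149 148 168 179 180 181 182 182 181 181]
 [150 179 182 182 179 177 174 168 168 174 177 179 181 183 183 182 182]
 [148 179 182 179 162 135 119 112 120 129 145 167 179 182 182 182 182]
 [147 179 179 160 114  79  73  71  73  75  86 126 163 180 182 181 182]
 [151 178 169 134  85  64  65  66  67  65  66  94 150 178 182 182 182]
 [148 176 166 126  71  62  65  66  66  64  64  84 136 170 181 181 181]
 [125 153 146 105  62  54  59  62  64  60  56  76 144 176 181 182 181]]
tab on hook 90 [0.498 0.28  0.233]
```

```bash
python3 -c "
from station import order; print(order.close_job())"
```

```text
the job is handed in; nothing more can be done
None
```

I handed the job in at about 20 s: the guard hangs on the hook stand, and the pipette is held still and upright with its tip centred about 1 cm above the open vial's mouth.

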